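# Spot a sealer bracket blank through the covered port of a drill jig

### The job

The steel strip clamped in the blue jig is to become a bracket for the bag sealer and needs its drill spot: swing the yellow dust cover well aside on its pin to uncover the port, take the red-handled spring centre punch from its stand, and press it straight down through the middle of the port onto the strip until its tip is pressed all the way in and the spring snaps. Then stand the punch back upright in its stand with its collar down on the rim, let go of it, and only after that swing the cover shut over the port again. Do not drop or tip over the punch, and leave the tape roll, label roll and date stamp where they are.

Things in the scene. Friction and masses are not known exactly. Their poses are not given: they have to be found in the camera images.
- jig: Drill jig fixed to the table: a blue base 150 mm (its x) x 100 mm (its y) with an aluminium top plate, upper face 30 mm above the table (screw heads to 33 mm, brass pin head to 43 mm). Origin: centre of its underside, at table height. Its x points from the knob end to the pin end. Nothing on it is loose; it can stand left or right, turned up to about 25 degrees.
- blank: The steel strip blank, 30 x 170 x 4 mm, clamped fast inside the jig and sticking out of it on both sides along the jig's y. Origin: centre of its underside, below the port. It does not move.
- port (a point): The port: a round hole 24 mm wide and 8 mm deep through the jig's top plate. The point is the hole's centre on the strip's upper face, 22 mm above the table (the hole's mouth is 8 mm above it). It lies 55 mm from the cover's pin.
- cover_pin (a point): Axis of the cover's single upright pin, at the cover's upper face, 35 mm above the table.
- cover_knob (a point): Middle of the cover's black knob: an upright round post 14 mm thick from 35 to 71 mm above the table; the point is 56 mm above the table, on the post's axis, 95 mm from the pin. The cover (yellow, 4 mm thick, 31 to 35 mm above the table, a 40 mm disc over the port) turns on the pin in a level circle; it can be pinched by the post or pushed at it, which takes about 0.5 N.
- cover (a joint): Angle of the dust cover about its pin, rad. 0: shut, against its stop, knob on the jig's -x end, port covered. It grows anticlockwise seen from above (the knob moves first toward the jig's -y), up to a stop at 1.75. It stays where it is left. The punch's way into the port is clear above 1.0; the port is wholly covered below 0.14. At the start it stands between 0 and 0.12.
- stand: Grey round punch stand fixed to the table: foot 84 mm wide, 8 mm high, tube 54 mm wide, 80 mm high. Origin: centre of its underside.
- stand_rim (a point): Centre of the mouth of the stand's bore, at the rim's upper face, 80 mm above the table. The bore is 32 mm wide and 66 mm deep.
- punch: Spring-loaded centre punch, 0.15 kg, upright in its stand at the start, z up along its axis. Origin: centre of its collar's underside, which rests on the stand's rim. Collar 44 mm wide, 0 to 6 mm above the origin; red round grip 20 mm thick from 6 to 50 mm (pinch it here); dark cap 26 mm thick from 50 to 62 mm. Below: barrel 18 mm thick down to -35 mm, then the tip, 8 mm thick, ending in a point at -62 mm.
- punch_point (a point): The point of the punch's tip, 62 mm below the punch's origin when not pressed in.
- punch_tip (a joint): How far the tip is pressed into the barrel, m: 0 out, 0.009 fully in. The hidden spring needs 4 N to start moving, rising evenly to 11 N at the end of the stroke; it snaps (counts as fired) once the tip is in beyond 0.0075. The tip springs out again when lifted.
- tape_roll: Roll of brown packing tape lying flat, 104 mm wide, 48 mm high, a bystander. Origin: centre of its underside.
- label_roll: Roll of white labels lying flat, 68 mm wide, 40 mm high, a bystander. Origin: centre of its underside.
- date_stamp: Date stamp standing upright, red handle, 34 x 32 x 87 mm, a bystander. Origin: centre of its underside.
Mind the look-alikes: they are no part of the job. Of the things like the punch, leave any that is orange; of the rest the larger one is meant.

How it is judged:
By the outcome, as a careful person would: the job done as asked, in the order asked, and still so for the second after the job is handed in, with the robot touching nothing.
It also fails if it takes over 72 s, if anything falls off the work surface, if the arm or the gripper's body presses on something with over 40 N, if the wrist force passes 120 N, or if a joint passes its speed limit or range.

### The arm

A 6-joint arm with a two-finger parallel gripper is mounted at the origin on a cart in front of the work surface, level with it; the furniture and walls round the work are solid. World frame = base frame: x ahead of the robot, y to its left, z up, the work surface at z = 0. Lengths are in m, angles in degrees, forces in N, time in s.
With the tool pointing down it reaches from about 0.375 to 0.9 m from the base axis. Payload 3.1 kg.
Tool frame: the origin (TCP) lies on the centre line of the jaws, within the pads' length; the fingertips stand 25 mm ahead of it and the grasp point (between the pads) lies 6 mm ahead of it; z points along the fingers, y is the line along which they close (so a half turn about z gives the same grasp; the last joint's range is limited). The gripper opens to 87 mm and grips with 3 to 60 N. Pads are 19 mm wide; open, the fingers measure 117 mm over their backs; the gripper's body (75 mm by 190 mm) begins 51 mm behind the grasp point.
Start: joints at [61.45, 30.224, 82.088, -0, 67.689, -10.227], TCP at [0.196, 0.593, 0.248] pointing down, gripper open.
Joint ranges: [-176.69, 176.69], [-43.24, 126.21], [12.49, 139.97], [-82, 262], [0, 151.66], [-163.58, 163.58]. Speed limits (degrees/s): [159.86, 159.86, 180, 180, 180, 180].

### API

Orientations are given as a 3x3 rotation matrix whose columns are the frame's x, y, z axes.
In Python, from rig import read_state, capture, camera_params, hand_in gives the robot as it stands.
- The arm moves only by the tool apply_moves, never from a script. Its argument "rows" is a list of rows, each an object of numbers: "x", "y", "z": the shift along the tool's x, y, z in mm; "rx", "ry", "rz": the turn, a rotation vector about the tool's x, y, z in units of 6 degrees (1.0 is 6 degrees); "claw": the closure in counts, from 0 (fully open) to 255 (shut). A call has 1 to 10 rows; each row is the pose to reach, as a shift and turn from the pose commanded when the call began, along the tool's axes at that moment; what a row does not reach only later rows make up. A row lasts 1/8 s, in which the tool goes at most 62.5 mm and 10.7 degrees, less where a joint would pass 70% of its speed; a pose out of reach is approached as far as the arm can. A call with a gripper value outside its range is refused whole. The fingers move at their own pace and stop on an object; the grip force is fixed at half the most. Time passes only in rows, so rows that repeat a pose let the fingers close. It gives the time, the measured TCP pose, the force, the opening and the grip force at its end, in the units of the state.
- read_state(): the state, without advancing time (a new reading comes with each control period).
- capture(name): name is "scene" or "top" or "wrist"; returns (picture, depth): 420x560x3 uint8, red, green, blue; 420x560 float32, m along the optical axis (not along the pixel's ray), 0 where there is no reading.
- camera_params(name): a dict with "fx", "fy", "cx", "cy" (pixels), "xyz" and "orientation" of the camera in the world. Camera axes: x right, y up, looking along -z (the intrinsics and any distortion apply to the point x, -y, -z); pixel columns grow to the right and rows downward; lengths in m; the calibration is good to about 2 mm. A picture is of the moment at which its call begins: read the wrist's pose just before it. camera_params takes no time and is no camera call; for the wrist camera it gives the pose at the moment of the call.
- hand_in(): hands the job in; it is judged then, once.
The state is a dict: "time_s": time; "joint_positions": joint angles; "qvel": joint speeds; "tau": joint torques, N m; "position": TCP position; "tcp_rot": TCP orientation; "force": force on the tool from outside, world axes, zero at the start; "moment": the same for the moment, N m; "opening": opening from 0.0 (shut) to 1.0 (fully open); "grasp_force": force on a finger pad.
Only numpy, scipy, OpenCV 4.12 (cv2) and the standard library are available. Lean on these libraries where they do the work, as an engineer would, in place of code of your own. Each camera call takes 0.05 s, during which the arm holds its last target. There are 200 camera calls.

## Working session

There is one attempt and no reset: what is moved stays moved. The work goes in short steps, Python scripts to look and compute and a tool call to move; the robot and the scene stay as the last step left them, time stands still between calls to the robot, and variables do not carry over. Pictures are saved under pics/ and viewed, at most 10 in all, crops included, and the job is handed in when it is done.

Besides the shell and the picture viewer there is one more tool, called after "Call:" by a JSON object that holds its "api" and its "payload". apply_moves: Moves the arm, as the interface text tells. Its arguments: {"type":"object","properties":{"rows":{"type":"array"}},"required":["rows"]}

```bash
mkdir -p pics
cat > h.py <<'E'
import numpy as np, cv2
from rig import read_state, capture, camera_params, hand_in
def cap(n,f):
    P=camera_params(n); im,d=capture(n); cv2.imwrite(f'pics/{f}.png',im[:,:,::-1]); np.savez(f'pics/{f}.npz',im=im,d=d,**{k:np.array(v) for k,v in P.items() if not isinstance(v,str) and v is not None}); return im,d,P
def load(f):
    z=np.load(f'pics/{f}.npz'); return z['im'],z['d'],z
def ray(P,u,v):
    R=np.array(P['orientation']).reshape(3,3); u=np.asarray(u,float);v=np.asarray(v,float)
    c=np.stack([(u-P['cx'])/P['fx'],-(v-P['cy'])/P['fy'],-np.ones_like(u)],-1)
    return np.array(P['xyz']),c@R.T
def onz(P,u,v,z):
    o,r=ray(P,u,v); return o+r*((z-o[2])/r[...,2])[...,None]
def cloud(P,d):
    v,u=np.mgrid[:d.shape[0],:d.shape[1]]; o,r=ray(P,u,v); return o+r*d[...,None]
E
python3 - <<'E'
from h import *
for n in('scene','top'):
    im,d,P=cap(n,n+'0'); print({k:np.round(v,3).tolist() if not isinstance(v,str) else v for k,v in P.items()})
s=read_state();print(s['position'],s['tcp_rot'],s['time_s'])
E
```

```text
{'fx': 434.43, 'fy': 434.43, 'cx': 278.938, 'cy': 213.756, 'xyz': [-0.134, -0.57, 0.921], 'orientation': [[0.604, 0.543, -0.583], [-0.797, 0.418, -0.436], [0.007, 0.728, 0.685]]}
{'fx': 390.506, 'fy': 390.506, 'cx': 278.116, 'cy': 205.06, 'xyz': [0.482, -0.032, 1.27], 'orientation': [[-0.01, 0.998, -0.061], [-1.0, -0.009, 0.017], [0.017, 0.061, 0.998]]}
[0.19615803 0.5927794  0.24668666] [[-9.49305106e-01  3.14354834e-01 -9.24372747e-04]
 [ 3.14356007e-01  9.49303638e-01 -1.70418946e-03]
 [ 3.41790217e-04 -1.90837788e-03 -9.99998121e-01]] 0.1
```

View pics/top0.png

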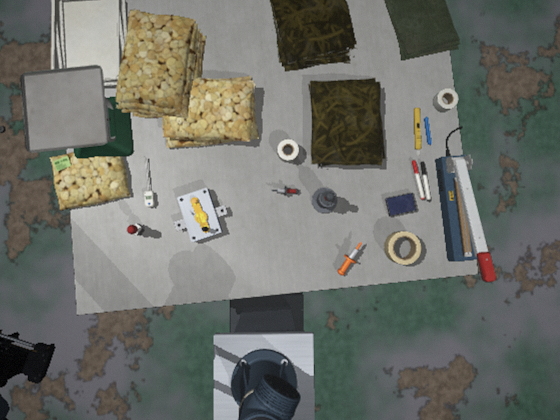

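View pics/scene0.png

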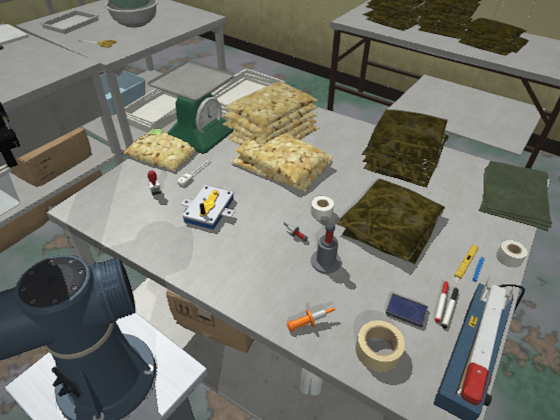

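The top view shows the jig at (202,216), with the yellow cover's knob near (200,228) and its pin near (205,196).

Things like the punch:
- The upright one with a red grip in the grey stand: top (325,200), scene (327,245).
- A small red one lying down: top (285,190), scene (296,232).
- An orange one: top (350,260), scene (310,319).

The orange one is excluded. Of the other two, the larger is the one in the stand. I'll confirm that in an enlarged crop.

Run:
```python
from h import *
a,_,P=load('scene0'); b,d,T=load('top0')
c=lambda im,x,y,w,h,k:cv2.resize(im[y:y+h,x:x+w],None,fx=k,fy=k,interpolation=cv2.INTER_CUBIC)
cv2.imwrite('pics/crop.png',np.vstack([np.hstack([c(a,270,190,80,60+30,5)[:300*2//2+0],c(a,165,170,80,60,5)]),np.hstack([c(b,265,170,80,60,5),c(b,160,180,80,60,5)])])[:,:,::-1] if 0 else np.vstack([np.hstack([c(a,270,215,80,60,5),c(a,170,175,80,60,5)]),np.hstack([c(b,265,170,80,60,5),c(b,160,184,80,60,5)])])[:,:,::-1])
C=cloud(T,d)
for (u,v) in [(325,200),(322,203),(202,196),(200,228),(186,225),(300,230),(285,190),(288,150),(404,249),(135,230)]: print(u,v,np.round(C[v,u],3))
```

```text
325 200 [ 0.568 -0.196  0.082]
322 203 [ 0.56  -0.188  0.077]
202 196 [0.589 0.188 0.029]
200 228 [0.487 0.194 0.031]
186 225 [0.497 0.238 0.03 ]
300 230 [ 0.477 -0.124  0.002]
285 190 [ 0.606 -0.076  0.024]
288 150 [ 0.741 -0.089 -0.001]
404 249 [ 0.413 -0.46   0.006]
135 230 [0.483 0.381 0.078]
```

View pics/crop.png

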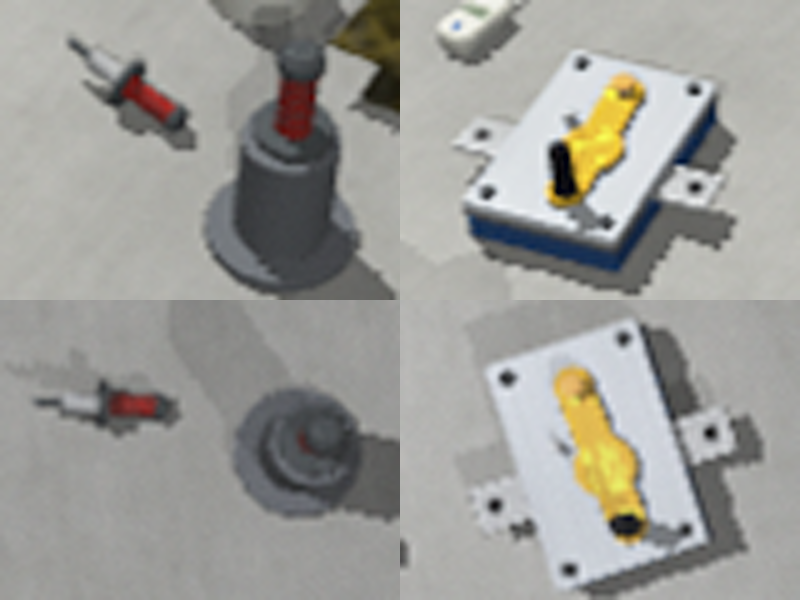

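The upright punch in the stand is clearly the larger red-handled one (scene (327,245)), and the red one lying down is smaller, so the stand's punch is the one meant. On the jig the cover is about shut, with the knob at top (205,229) and the pin at (195,201). Next I'll work out the positions.

```bash
cat >> h.py <<'E'
def blob(m,lo=15):
    n,l,s,c=cv2.connectedComponentsWithStats(m.astype(np.uint8)); return [(int(s[i,4]),s[i,:4].tolist(),c[i].round(1).tolist()) for i in range(1,n) if s[i,4]>lo]
E
python3 - <<'E'
from h import *
b,d,T=load('top0'); a,e,S=load('scene0')
pin=onz(T,195,200.6,.043);kn=onz(T,205.4,228.8,.071);print('pin',pin,'knob',kn,np.hypot(*(pin-kn)[:2]))
C=cloud(T,d)
# stand: foot centre from crop (295,451)->; cap top z=.142
cap=onz(T,265+328/5,170+(432-300)/5,.142);foot=onz(T,265+297/5,170+(451-300)/5,.008)
print('cap',cap,'foot',foot)
m=(abs(C[...,2]-.08)<.006)&(np.hypot(C[...,0]-.565,C[...,1]+.19)<.05);p=C[m];print(len(p),p.mean(0),p.min(0),p.max(0))
# jig plate rectangle
m=(abs(C[...,2]-.030)<.007)&(np.hypot(C[...,0]-.54,C[...,1]-.19)<.11)&(b.min(-1)>120)
r=cv2.minAreaRect(C[m][:,:2].astype(np.float32)*1000);print(r)
W=camera_params('wrist');print({k:np.round(v,3).tolist() for k,v in W.items()  if not isinstance(v,str)})
s=read_state();R=np.array(s['tcp_rot']);print(R.T@(np.array(W['xyz'])-s['position']), R.T@(np.array([.53,.19,.25])-s['position'])*1000)
E
```

```text
pin [0.57304138 0.20728662 0.043     ] knob [0.48427725 0.16991176 0.071     ] 0.09631173359634242
cap [ 0.57441864 -0.20454622  0.142     ] foot [ 0.57322576 -0.20463019  0.008     ]
141 [ 0.56994361 -0.20234833  0.08074235] [ 0.54707896 -0.23111624  0.07430306] [ 0.59973282 -0.17810761  0.08587768]
((529.4180908203125, 196.12484741210938), (148.9932098388672, 167.8820343017578), 18.575040817260742)
{'fx': 289.213, 'fy': 289.213, 'cx': 275.922, 'cy': 209.404, 'xyz': [0.13, 0.614, 0.385], 'orientation': [[0.314, -0.918, -0.244], [0.949, 0.303, 0.082], [-0.001, -0.257, 0.966]]}
[ 0.06974698 -0.00096953 -0.13796297] [-443.53287589 -277.42143188   -2.9355198 ]
```

Call:
{"api": "apply_moves", "payload": {"rows": [{"x":-45,"y":-32,"z":3},{"x":-95,"y":-67,"z":7},{"x":-145,"y":-102,"z":10},{"x":-195,"y":-138,"z":14},{"x":-245,"y":-173,"z":18},{"x":-295,"y":-208,"z":21},{"x":-345,"y":-244,"z":25},{"x":-390,"y":-276,"z":28},{"x":-419,"y":-296,"z":30},{"x":-419,"y":-296,"z":30}]}}

```text
validation failed for argument at $.ro...
```

Run:
```python
from h import *
s=read_state();print(s['time_s'],s['position'],s['joint_positions'])
im,d,P=cap('wrist','w1')
hsv=cv2.cvtColor(im,cv2.COLOR_RGB2HSV)
print(blob((hsv[...,0]>18)&(hsv[...,0]<32)&(hsv[...,1]>150),100))
```

```text
0.1 [0.19615803 0.5927794  0.24668666] [ 6.14499812e+01  3.02724235e+01  8.21482943e+01 -1.55253258e-04
  6.76903639e+01 -1.02280364e+01]
[(644, [99, 250, 30, 52], [110.2, 276.0]), (658, [424, 250, 30, 52], [441.5, 275.4]), (3521, [253, 311, 306, 16], [418.3, 319.4]), (165, [403, 400, 19, 20], [411.4, 408.9])]
```

View pics/w1.png

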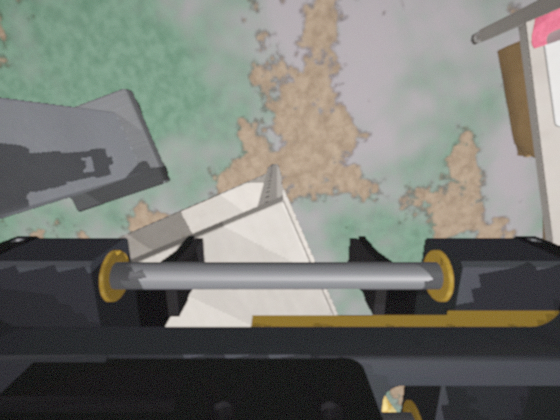

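The move was refused, so the arm hasn't moved. The wrist picture shows only the gripper across the lower half (jaw bar at row 275) and floor above it. The rows may need every field, so I'll try a single complete row.

Call:
{"api": "apply_moves", "payload": {"rows": [{"x":-45,"y":-32,"z":3,"rx":0,"ry":0,"rz":0,"claw":0}]}}

```text
time_s: 0.28
position: [0.2282, 0.5506, 0.2443]
tcp_rot: [[-0.951, 0.31, 0.001], [0.31, 0.951, 0.002], [0.0, 0.002, -1.0]]
force: [0.4, -0.6, -0.2]
opening: 1.001
grasp_force: 0.0
```

Call:
{"api": "apply_moves", "payload": {"rows": [{"x":-40,"y":-39,"z":5,"rx":0,"ry":0,"rz":0,"claw":0},{"x":-82,"y":-79,"z":10,"rx":0,"ry":0,"rz":0,"claw":0},{"x":-124,"y":-120,"z":15,"rx":0,"ry":0,"rz":0,"claw":0},{"x":-166,"y":-160,"z":20,"rx":0,"ry":0,"rz":0,"claw":0},{"x":-208,"y":-201,"z":20,"rx":0,"ry":0,"rz":0,"claw":0},{"x":-250,"y":-241,"z":20,"rx":0,"ry":0,"rz":0,"claw":0},{"x":-280,"y":-270,"z":20,"rx":0,"ry":0,"rz":0,"claw":0},{"x":-293,"y":-283,"z":20,"rx":0,"ry":0,"rz":0,"claw":0},{"x":-293,"y":-283,"z":20,"rx":0,"ry":0,"rz":0,"claw":0}]}}

```text
time_s: 1.4
position: [0.4189, 0.187, 0.2245]
tcp_rot: [[-0.948, 0.317, -0.0], [0.317, 0.948, 0.0], [0.0, 0.0, -1.0]]
force: [-0.7, -1.2, 0.2]
opening: 1.0
grasp_force: 0.0
```

Run:
```python
from h import *
s=read_state();print(s['time_s'],s['position'],s['joint_positions'])
im,d,P=cap('wrist','w2')
hsv=cv2.cvtColor(im,cv2.COLOR_RGB2HSV)
print(blob((hsv[...,0]>18)&(hsv[...,0]<32)&(hsv[...,1]>150),100))
```

```text
1.4 [0.41885181 0.18703688 0.22447268] [ 1.00554432e+01  1.95193845e+01  1.06693904e+02  8.07184497e-03
  5.37896536e+01 -6.14489775e+01]
[(330, [279, 241, 40, 22], [296.5, 253.2]), (704, [99, 250, 29, 53], [109.9, 275.8]), (721, [424, 250, 30, 52], [441.9, 275.6]), (414, [313, 289, 32, 21], [330.4, 297.6]), (3612, [253, 310, 306, 17], [419.0, 319.5]), (182, [402, 400, 20, 20], [411.3, 408.8])]
```

View pics/w2.png

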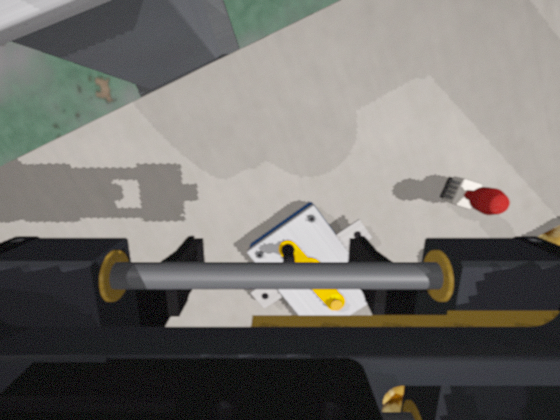

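The wrist view shows the jig partly behind the jaw bar, with the knob near (288,250) and the pin near (335,304). Image up points back toward the base, so I'll move ahead to see it clear of the gripper.

Call:
{"api": "apply_moves", "payload": {"rows": [{"x":-40,"y":3,"z":0,"rx":0,"ry":0,"rz":0,"claw":0},{"x":-85,"y":6,"z":0,"rx":0,"ry":0,"rz":0,"claw":0},{"x":-125,"y":10,"z":0,"rx":0,"ry":0,"rz":0,"claw":0},{"x":-140,"y":10,"z":0,"rx":0,"ry":0,"rz":0,"claw":0},{"x":-140,"y":10,"z":0,"rx":0,"ry":0,"rz":0,"claw":0}]}}

```text
time_s: 2.08
position: [0.5536, 0.1542, 0.2241]
tcp_rot: [[-0.949, 0.314, -0.002], [0.314, 0.949, 0.0], [0.002, -0.0, -1.0]]
force: [-0.8, 0.3, -0.1]
opening: 0.995
grasp_force: 0.0
```

Run:
```python
from h import *
s=read_state();print(s['time_s'],s['position'])
im,d,P=cap('wrist','w3')
x,y=190,90
cv2.imwrite('pics/w3c.png',cv2.resize(im[y:y+150,x:x+200],None,fx=4,fy=4,interpolation=cv2.INTER_CUBIC)[:,:,::-1])
```

```text
2.075 [0.55364867 0.15415117 0.22405001]
```

View pics/w3c.png

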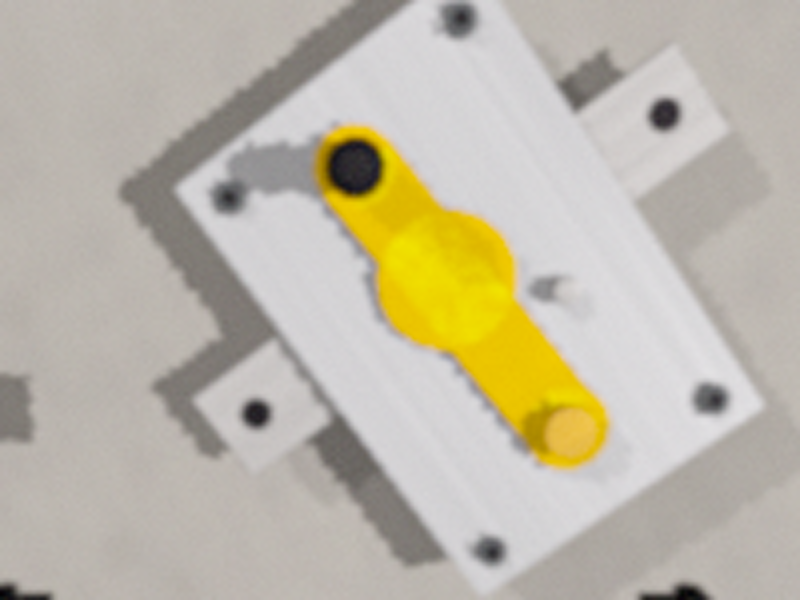

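The crop is clear (crop pixels): knob top at (354,167), pin head at (570,431), and four screws at (458,18), (228,196), (711,398) and (490,549). The strip's two holes are at (664,114) and (256,413).

Run:
```python
from h import *
im,d,P=load('w3')
f=lambda x,y,z:onz(P,190+(x+.5)/4-.5,90+(y+.5)/4-.5,z)
kn=f(354,167,.071);pin=f(570,431,.043)
sc=[f(*q,.033) for q in((458,18),(228,196),(711,398),(490,549))]
h=[f(*q,.022) for q in((664,114),(256,413))]
print('kn',kn,'pin',pin,'r',np.hypot(*(kn-pin)[:2]),'ang',np.degrees(np.arctan2(*(pin-kn)[1::-1])))
print('screws',np.mean(sc,0),'holes',np.mean(h,0),'d',np.linalg.norm(sc[0]-sc[1]),np.linalg.norm(sc[0]-sc[2]))
for a,b in((0,2),(1,3)):
  print(np.degrees(np.arctan2(*(sc[b]-sc[a])[1::-1])))
print(np.degrees(np.arctan2(*(h[0]-h[1])[1::-1]))-90)
C=cloud(P,d);print('plate z',C[90+75,190+90,2],C[90+90,190+110],'d pin-holes',np.hypot(*(np.mean(h,0)-pin)[:2]))
yaw=np.radians(np.mean([np.degrees(np.arctan2(*(sc[b]-sc[a])[1::-1])) for a,b in((0,2),(1,3))]))
print('port from pin',pin[:2]-.055*np.array([np.cos(yaw),np.sin(yaw)]))
s=read_state();R=np.array(s['tcp_rot'])
print('to knob (tool mm)',R.T@(np.array([kn[0],kn[1],.066])-s['position'])*1000)
```

```text
kn [0.48675258 0.1776152  0.071     ] pin [0.57418227 0.21333    0.043     ] r 0.09444309278530512 ang 22.219890759242276
screws [0.53164754 0.19915885 0.033     ] holes [0.52267653 0.19656128 0.022     ] d 0.0775686012075222 0.12761435654707373
18.099880726373726
18.155863193304654
18.07774134723512
plate z 0.030005627916411037 [0.54618813 0.18506673 0.03013558] d pin-holes 0.05416669312460736
port from pin [0.52191222 0.19621737]
to knob (tool mm) [ 69.37075105   1.63497509 158.23676797]
```

The measurements agree: pin to knob is 94.4 mm (95 given), jig yaw is 18.1°, the port comes out at (0.522,0.1965) two ways, and the plate is at 30 mm. Next I pinch the knob.

Call:
{"api": "apply_moves", "payload": {"rows": [{"x":40,"y":1,"z":30,"rx":0,"ry":0,"rz":0,"claw":80},{"x":69,"y":2,"z":60,"rx":0,"ry":0,"rz":0,"claw":100},{"x":69,"y":2,"z":100,"rx":0,"ry":0,"rz":0,"claw":100},{"x":69,"y":2,"z":140,"rx":0,"ry":0,"rz":0,"claw":100},{"x":69,"y":2,"z":158,"rx":0,"ry":0,"rz":0,"claw":100},{"x":69,"y":2,"z":158,"rx":0,"ry":0,"rz":0,"claw":255},{"x":69,"y":2,"z":158,"rx":0,"ry":0,"rz":0,"claw":255},{"x":69,"y":2,"z":158,"rx":0,"ry":0,"rz":0,"claw":255},{"x":69,"y":2,"z":158,"rx":0,"ry":0,"rz":0,"claw":255}]}}

```text
time_s: 3.25
position: [0.4899, 0.1772, 0.0675]
tcp_rot: [[-0.949, 0.314, 0.002], [0.314, 0.949, 0.0], [-0.002, 0.001, -1.0]]
force: [-0.1, -0.1, 0.2]
opening: 0.241
grasp_force: 0.0
```

```bash
cat >> h.py <<'E'
PIN=np.array([.5742,.2133]); Y0=18.1
def arc(th0,ths,yawf=1.0):
    "print tool-frame shifts for knob angle th0 -> ths (deg)"
    R=np.array(read_state()['tcp_rot']); k=lambda t:PIN-.095*np.array([np.cos(np.radians(Y0+t)),np.sin(np.radians(Y0+t))])
    for t in ths:
        q=R.T@np.append(k(t)-k(th0),0)*1000; print(t,q.round(1),'rz',round(-yawf*(t-th0)/6,2))
E
python3 - <<'E'
from h import *
s=read_state();print(s['position'],s['force'],s['opening']*87)
arc(4.1,[8,15,23,31,39,47,55,63,71,78,84])
E
```

```text
[0.48988469 0.17721659 0.06747503] [-0.09125329 -0.13542036  0.16634428] 20.939060247276245
8 [-4.4 -4.8  0. ] rz -0.65
15 [-13.  -12.5   0. ] rz -1.82
23 [-23.9 -20.1   0. ] rz -3.15
31 [-35.7 -26.    0. ] rz -4.48
39 [-48.3 -30.2   0.1] rz -5.82
47 [-61.3 -32.7   0.1] rz -7.15
55 [-74.6 -33.2   0.1] rz -8.48
63 [-87.8 -32.    0.1] rz -9.82
71 [-1.007e+02 -2.890e+01  1.000e-01] rz -11.15
78 [-111.5  -24.8    0.2] rz -12.32
84 [-120.3  -20.2    0.2] rz -13.32
```

Call:
{"api": "apply_moves", "payload": {"rows": [{"x":3,"y":0,"z":1,"rx":0,"ry":0,"rz":0,"claw":255},{"x":3,"y":0,"z":1,"rx":0,"ry":0,"rz":0,"claw":255},{"x":3,"y":0,"z":1,"rx":0,"ry":0,"rz":0,"claw":255}]}}

```text
time_s: 3.62
position: [0.4882, 0.1783, 0.0664]
tcp_rot: [[-0.949, 0.315, 0.004], [0.315, 0.949, 0.001], [-0.004, 0.002, -1.0]]
force: [1.1, 0.4, 6.2]
opening: 0.151
grasp_force: 30.0
```

Pinched at 13 mm opening with 30 N. Next I swing the cover open.

Call:
{"api": "apply_moves", "payload": {"rows": [{"x":-5,"y":-5,"z":-1,"rx":0,"ry":0,"rz":-0.65,"claw":255},{"x":-13,"y":-12.5,"z":-1,"rx":0,"ry":0,"rz":-1.8,"claw":255},{"x":-24,"y":-20,"z":-1,"rx":0,"ry":0,"rz":-3.15,"claw":255},{"x":-36,"y":-26,"z":-1,"rx":0,"ry":0,"rz":-4.5,"claw":255},{"x":-48,"y":-30,"z":-1,"rx":0,"ry":0,"rz":-5.8,"claw":255},{"x":-61,"y":-32.5,"z":-1,"rx":0,"ry":0,"rz":-7.15,"claw":255},{"x":-74.5,"y":-33,"z":-1,"rx":0,"ry":0,"rz":-8.5,"claw":255},{"x":-88,"y":-32,"z":-1,"rx":0,"ry":0,"rz":-9.8,"claw":255},{"x":-101,"y":-29,"z":-1,"rx":0,"ry":0,"rz":-11.15,"claw":255},{"x":-111.5,"y":-25,"z":-1,"rx":0,"ry":0,"rz":-12.3,"claw":255}]}}

```text
time_s: 4.88
position: [0.5846, 0.1209, 0.0665]
tcp_rot: [[-0.565, -0.825, -0.001], [-0.825, 0.565, 0.003], [-0.002, 0.002, -1.0]]
force: [0.1, 7.0, 2.4]
opening: 0.148
grasp_force: 30.0
```

Run:
```python
from h import *
s=read_state();print(s['position'],s['force'],s['opening']*87,s['joint_positions'])
v=PIN-s['position'][:2];print(np.hypot(*v),np.degrees(np.arctan2(v[1],v[0]))-Y0)
```

```text
[0.58455322 0.12085443 0.06652189] [0.13893266 7.00096616 2.40487412] 12.888325281651037 [   0.8868225    42.43892911   93.60139033    0.23309867   44.00035356
 -144.88601026]
0.09302350389326361 78.29007767825135
```

Call:
{"api": "apply_moves", "payload": {"rows": [{"x":0,"y":0,"z":0,"rx":0,"ry":0,"rz":0,"claw":110},{"x":0,"y":0,"z":0,"rx":0,"ry":0,"rz":0,"claw":110},{"x":0,"y":0,"z":0,"rx":0,"ry":0,"rz":0,"claw":110},{"x":0,"y":0,"z":-45,"rx":0,"ry":0,"rz":0,"claw":100},{"x":0,"y":0,"z":-105,"rx":0,"ry":0,"rz":1.5,"claw":50},{"x":0,"y":0,"z":-160,"rx":0,"ry":0,"rz":3,"claw":0},{"x":0,"y":0,"z":-180,"rx":0,"ry":0,"rz":4.5,"claw":0},{"x":0,"y":0,"z":-190,"rx":0,"ry":0,"rz":6,"claw":0}]}}

```text
time_s: 5.88
position: [0.5847, 0.119, 0.2586]
tcp_rot: [[-0.945, -0.328, 0.003], [-0.328, 0.945, -0.0], [-0.002, -0.001, -1.0]]
force: [0.3, -0.7, -0.2]
opening: 0.953
grasp_force: 0.0
```

```bash
cat >> h.py <<'E'
def to(p):
    s=read_state();R=np.array(s['tcp_rot']);print('at',np.round(s['position'],4),'shift',(R.T@(np.array(p)-s['position'])*1000).round(1),'yaw_y',np.degrees(np.arctan2(R[1,1],R[0,1])).round(1),'t',s['time_s'],'F',np.round(s['force'],1))
E
python3 - <<'E'
from h import *
to([.70,-.25,.255])
b,d,T=cap('top','top1')
hsv=cv2.cvtColor(b,cv2.COLOR_RGB2HSV);print(blob((hsv[...,0]>18)&(hsv[...,0]<30)&(hsv[...,1]>170)&(np.hypot(*(np.mgrid[:420,:560]-np.array([205,205])[:,None,None]))<50),10))
E
```

```text
at [0.5847 0.119  0.2586] shift [  12.2 -386.4    3.9] yaw_y 109.2 t 5.875 F [ 0.3 -0.7 -0.2]
[]
```

Call:
{"api": "apply_moves", "payload": {"rows": [{"x":0,"y":-40,"z":0,"rx":0,"ry":0,"rz":0.5,"claw":0},{"x":0,"y":-90,"z":0,"rx":0,"ry":0,"rz":1,"claw":0},{"x":0,"y":-145,"z":0,"rx":0,"ry":0,"rz":2,"claw":0},{"x":0,"y":-200,"z":0,"rx":0,"ry":0,"rz":3,"claw":0},{"x":0,"y":-255,"z":0,"rx":0,"ry":0,"rz":3,"claw":0},{"x":-2,"y":-305,"z":0,"rx":0,"ry":0,"rz":3,"claw":0},{"x":-2,"y":-335,"z":0,"rx":0,"ry":0,"rz":3,"claw":0},{"x":-2,"y":-344,"z":0,"rx":0,"ry":0,"rz":3,"claw":0},{"x":-2,"y":-344,"z":0,"rx":0,"ry":0,"rz":3,"claw":0}]}}

```text
time_s: 7.05
position: [0.7005, -0.2041, 0.2557]
tcp_rot: [[-1.0, -0.026, -0.002], [-0.026, 1.0, 0.001], [0.002, 0.001, -1.0]]
force: [0.1, 0.7, -0.6]
opening: 1.001
grasp_force: 0.0
```

Run:
```python
from h import *
to([.573,-.205,.25])
im,d,P=cap('wrist','w4');top=cap('top','top1')[0]
C=cloud(P,d)
for z,t in((.142,.003),(.080,.003),(.086,.003),(.008,.003)):
    m=(abs(C[...,2]-z)<t)&(np.hypot(C[...,0]-.573,C[...,1]+.205)<.06)
    if m.sum()<10: print(z,m.sum());continue
    (c,r)=cv2.minEnclosingCircle(C[m][:,:2].astype(np.float32)); print(z,m.sum(),c,r,C[m].mean(0))
v=np.hstack([cv2.resize(im[60:260,160:360],None,fx=2,fy=2),cv2.resize(top[180:250,165:235],(400,400),interpolation=cv2.INTER_CUBIC)])
cv2.imwrite('pics/w4c.png',v[:,:,::-1])
```

```text
at [ 0.7005 -0.2041  0.2557] shift [127.5   2.4   5.9] yaw_y 91.5 t 7.05 F [ 0.1  0.7 -0.6]
0.142 701 (0.5782520771026611, -0.20260033011436462) 0.012362673878669739 [ 0.57855941 -0.20271676  0.14180011]
0.08 629 (0.5763872265815735, -0.2032083123922348) 0.026995081454515457 [ 0.5777217  -0.20527901  0.08058081]
0.086 842 (0.5770160555839539, -0.20339225232601166) 0.023248029872775078 [ 0.5851183  -0.20341666  0.08668144]
0.008 1318 (0.5764446258544922, -0.20319509506225586) 0.04195553436875343 [ 0.59191059 -0.20458104  0.00876206]
```

View pics/w4c.png

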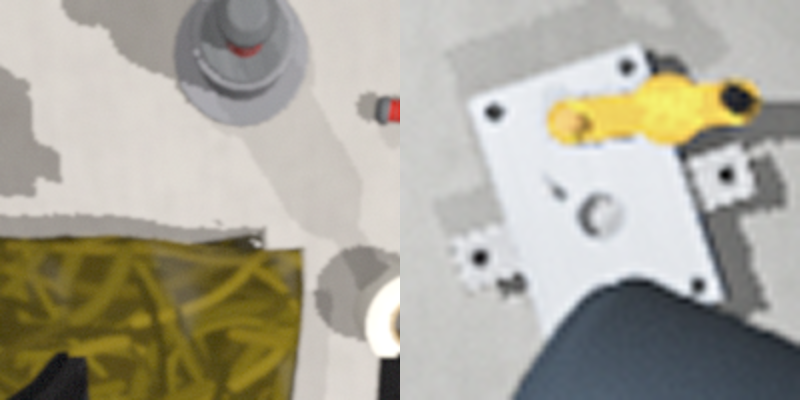

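The left half shows the punch upright in its stand. The circle fits match the given sizes: cap at 142 mm, tube radius 27 mm, foot radius 42 mm, with the stand centre at (0.5765,-0.2032). The right half, from the top camera, shows the cover swung aside and the port open at crop (600,215). Next I grasp the punch.

Call:
{"api": "apply_moves", "payload": {"rows": [{"x":45,"y":2,"z":0,"rx":0,"ry":0,"rz":0,"claw":0},{"x":95,"y":3,"z":0,"rx":0,"ry":0,"rz":0,"claw":0},{"x":123,"y":4,"z":10,"rx":0,"ry":0,"rz":0,"claw":0},{"x":123,"y":4,"z":50,"rx":0,"ry":0,"rz":0,"claw":0},{"x":123,"y":4,"z":95,"rx":0,"ry":0,"rz":0,"claw":0},{"x":123,"y":4,"z":130,"rx":0,"ry":0,"rz":0,"claw":80},{"x":123,"y":4,"z":142,"rx":0,"ry":0,"rz":0,"claw":120},{"x":123,"y":4,"z":142,"rx":0,"ry":0,"rz":0,"claw":140},{"x":123,"y":4,"z":142,"rx":0,"ry":0,"rz":0,"claw":140}]}}

```text
time_s: 8.28
position: [0.5792, -0.2038, 0.1162]
tcp_rot: [[-1.0, -0.026, 0.003], [-0.026, 1.0, -0.002], [-0.003, -0.002, -1.0]]
force: [0.3, 0.3, -0.1]
opening: 0.635
grasp_force: 0.0
```

Run:
```python
from h import *
to([.577,-.203,.113])
```

```text
at [ 0.5792 -0.2038  0.1162] shift [2.2 0.8 3.2] yaw_y 91.5 t 8.275 F [ 0.3  0.3 -0.1]
```

Call:
{"api": "apply_moves", "payload": {"rows": [{"x":1.5,"y":0.5,"z":2,"rx":0,"ry":0,"rz":0,"claw":140},{"x":1.5,"y":0.5,"z":2,"rx":0,"ry":0,"rz":0,"claw":140},{"x":1.5,"y":0.5,"z":2,"rx":0,"ry":0,"rz":0,"claw":255},{"x":1.5,"y":0.5,"z":2,"rx":0,"ry":0,"rz":0,"claw":255},{"x":1.5,"y":0.5,"z":2,"rx":0,"ry":0,"rz":0,"claw":255},{"x":1.5,"y":0.5,"z":2,"rx":0,"ry":0,"rz":0,"claw":255},{"x":1.5,"y":0.5,"z":2,"rx":0,"ry":0,"rz":0,"claw":255}]}}

```text
time_s: 9.15
position: [0.5767, -0.203, 0.1127]
tcp_rot: [[-1.0, -0.026, 0.0], [-0.026, 1.0, 0.0], [-0.0, 0.0, -1.0]]
force: [1.0, 1.3, 2.0]
opening: 0.274
grasp_force: 30.0
```

Run:
```python
from h import *
to([.577,-.203,.250])
```

```text
at [ 0.5767 -0.203   0.1127] shift [  -0.4   -0.  -137.3] yaw_y 91.5 t 9.15 F [1.  1.3 2. ]
```

Call:
{"api": "apply_moves", "payload": {"rows": [{"x":0,"y":0,"z":-8,"rx":0,"ry":0,"rz":0,"claw":255},{"x":0,"y":0,"z":-25,"rx":0,"ry":0,"rz":0,"claw":255},{"x":0,"y":0,"z":-50,"rx":0,"ry":0,"rz":0,"claw":255},{"x":0,"y":0,"z":-80,"rx":0,"ry":0,"rz":0,"claw":255},{"x":0,"y":0,"z":-110,"rx":0,"ry":0,"rz":0,"claw":255},{"x":0,"y":0,"z":-130,"rx":0,"ry":0,"rz":0,"claw":255},{"x":0,"y":0,"z":-130,"rx":0,"ry":0,"rz":0,"claw":255},{"x":0,"y":0,"z":-130,"rx":0,"ry":0,"rz":0,"claw":255}]}}

```text
time_s: 10.15
position: [0.576, -0.2029, 0.2422]
tcp_rot: [[-1.0, -0.026, -0.001], [-0.026, 1.0, 0.0], [0.001, 0.0, -1.0]]
force: [0.1, -0.1, -2.8]
opening: 0.274
grasp_force: 30.0
```

Run:
```python
from h import *
s=read_state();to([.522,.1965,.245]);print(s['opening'],s['grasp_force'])
im,d,P=cap('scene','s2')
R=np.array(P['orientation']).reshape(3,3)
def px(p):
    c=R.T@(np.array(p)-P['xyz']); return P['cx']+P['fx']*c[0]/-c[2],P['cy']-P['fy']*c[1]/-c[2]
p=np.array(s['position']);o=p-[0,0,.032]
print('origin px',px(o),'tip px',px(o-[0,0,.062]))
u,v=map(int,px(o));c=im[v-60:v+60,u-60:u+60];cv2.imwrite('pics/s2c.png',cv2.resize(c,None,fx=5,fy=5,interpolation=cv2.INTER_CUBIC)[:,:,::-1]);print(u-60,v-60)
```

```text
at [ 0.576  -0.2029  0.2422] shift [ 43.7 400.6  -2.6] yaw_y 91.5 t 10.15 F [ 0.1 -0.1 -2.8]
0.274352032911593 29.99986258437275
origin px (np.float64(332.70665873377993), np.float64(204.76155208202766)) tip px (np.float64(330.45857339625974), np.float64(222.87858241310235))
272 144
```

View pics/s2c.png

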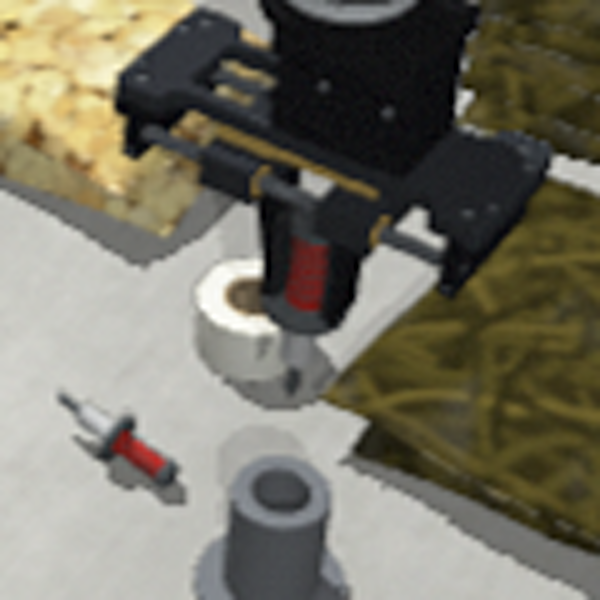

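The crop shows the punch lifted clear of the empty stand, held upright with its tip near crop (290,395), matching the predicted tip pixel. Next I carry it above the port.

Call:
{"api": "apply_moves", "payload": {"rows": [{"x":3,"y":25,"z":0,"rx":0,"ry":0,"rz":0,"claw":255},{"x":8,"y":70,"z":0,"rx":0,"ry":0,"rz":0,"claw":255},{"x":13,"y":120,"z":0,"rx":0,"ry":0,"rz":0,"claw":255},{"x":19,"y":175,"z":0,"rx":0,"ry":0,"rz":0,"claw":255},{"x":25,"y":230,"z":0,"rx":0,"ry":0,"rz":0,"claw":255},{"x":31,"y":285,"z":0,"rx":0,"ry":0,"rz":0,"claw":255},{"x":37,"y":335,"z":0,"rx":0,"ry":0,"rz":0,"claw":255},{"x":41,"y":375,"z":10,"rx":0,"ry":0,"rz":0,"claw":255},{"x":44,"y":395,"z":30,"rx":0,"ry":0,"rz":0,"claw":255},{"x":44,"y":401,"z":55,"rx":0,"ry":0,"rz":0,"claw":255}]}}

```text
time_s: 11.45
position: [0.5204, 0.1993, 0.1868]
tcp_rot: [[-1.0, -0.029, -0.001], [-0.029, 1.0, 0.001], [0.001, 0.001, -1.0]]
force: [0.5, 0.3, -1.6]
opening: 0.276
grasp_force: 30.0
```

Call:
{"api": "apply_moves", "payload": {"rows": [{"x":0,"y":0,"z":20,"rx":0,"ry":0,"rz":0,"claw":255},{"x":0,"y":0,"z":45,"rx":0,"ry":0,"rz":0,"claw":255},{"x":0,"y":0,"z":50,"rx":0,"ry":0,"rz":0,"claw":255},{"x":0,"y":0,"z":50,"rx":0,"ry":0,"rz":0,"claw":255}]}}

```text
time_s: 11.95
position: [0.5216, 0.1971, 0.1373]
tcp_rot: [[-1.0, -0.026, -0.001], [-0.026, 1.0, -0.0], [0.001, -0.0, -1.0]]
force: [0.4, -0.7, -1.6]
opening: 0.276
grasp_force: 30.0
```

Run:
```python
from h import *
to([.522,.1965,.1167])
im,d,P=cap('scene','s3'); 
R=np.array(P['orientation']).reshape(3,3)
def px(p):
    c=R.T@(np.array(p)-P['xyz']); return P['cx']+P['fx']*c[0]/-c[2],P['cy']-P['fy']*c[1]/-c[2]
print(px([.522,.1965,.03]))
u,v=map(int,px([.522,.1965,.05]));c=im[v-40:v+40,u-50:u+50];cv2.imwrite('pics/s3c.png',cv2.resize(c,None,fx=7,fy=7,interpolation=cv2.INTER_CUBIC)[:,:,::-1]);print(u-50,v-40)
```

```text
at [0.5216 0.1971 0.1373] shift [-0.4 -0.6 20.6] yaw_y 91.5 t 11.95 F [ 0.4 -0.7 -1.6]
(np.float64(206.65113872652307), np.float64(204.44729623184782))
155 159
```

View pics/s3c.png

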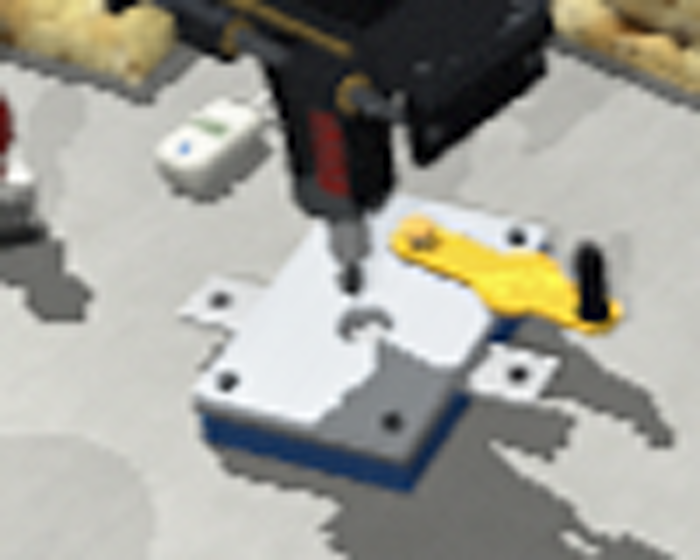

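The punch is vertical over the open port (port mouth near crop (366,320), tip near (350,290)), and the cover is well aside. I'll check the tip's sideways offset numerically.

Run:
```python
from h import *
im,d,P=load('s3');g=im.mean(-1).astype(int)
print('cols',list(range(199,215)))
for v in range(188,212): print(v,g[v,199:215])
R=np.array(P['orientation']).reshape(3,3)
def px(p):
    c=R.T@(np.array(p)-P['xyz']); return np.round([P['cx']+P['fx']*c[0]/-c[2],P['cy']-P['fy']*c[1]/-c[2]],1)
o=.1373-.0327
for z in(-10,-30,-40,-55,-62):print(z,px([.5216,.1971,o+z/1000]))
C=cloud(P,d)
for v in (192,194,196,198,199,200): print(v,[(u,np.round(C[v,u],3).tolist()) for u in range(203,208) if C[v,u,2]>.036])
```

```text
cols [199, 200, 201, 202, 203, 204, 205, 206, 207, 208, 209, 210, 211, 212, 213, 214]
188 [ 56  61  62  61  63  61  42  22  35  42  91 184 224 221 219 218]
189 [ 57  49  52  57  57  59  53  44 110 122 174 221 223 220 219 216]
190 [181 178 127  64  74  83  73  80 154 201 221 224 218 208 197 192]
191 [211 232 187 115 113 115 110  99 140 205 226 222 216 201 193 191]
192 [225 239 212 139 118 122 118 103 131 202 224 209 193 176 166 168]
193 [234 240 213 137 115 120 115 103 132 199 223 207 185 176 145 109]
194 [235 239 213 139 111 121 117 103 113 189 224 187 168 178 149 100]
195 [235 235 234 178 109 120 116 102 145 205 223 226 183 134 144 164]
196 [235 233 238 219 153 112  92 149 206 222 230 238 232 179 126 125]
197 [233 235 238 238 191 102  55 122 204 224 232 237 238 231 227 229]
198 [234 235 238 214 139  79  43 104 196 224 231 236 235 236 238 241]
199 [235 235 238 224 152  76  41 100 193 224 230 234 234 236 237 237]
200 [235 236 235 237 189  88  42 141 211 231 235 234 235 237 237 236]
201 [235 235 235 236 232 228 178 204 240 239 237 237 237 237 235 235]
202 [235 234 234 235 238 233 208 2
[... 711 characters left out ...]
2 195.9]
-55 [205.7 199.6]
-62 [206.  201.4]
192 [(203, [0.513, 0.194, 0.087]), (204, [0.517, 0.195, 0.084]), (205, [0.519, 0.193, 0.084]), (206, [0.52, 0.189, 0.085]), (207, [0.529, 0.195, 0.076])]
194 [(203, [0.513, 0.196, 0.078]), (204, [0.515, 0.193, 0.079]), (205, [0.518, 0.193, 0.076]), (206, [0.523, 0.193, 0.073]), (207, [0.526, 0.192, 0.072])]
196 [(203, [0.513, 0.197, 0.07]), (204, [0.517, 0.197, 0.067]), (205, [0.515, 0.191, 0.072])]
198 [(203, [0.53, 0.219, 0.038]), (204, [0.519, 0.201, 0.056]), (205, [0.519, 0.196, 0.059])]
199 [(204, [0.516, 0.198, 0.055]), (205, [0.521, 0.199, 0.052]), (206, [0.523, 0.197, 0.051])]
200 [(204, [0.519, 0.202, 0.047]), (205, [0.518, 0.197, 0.05])]
```

The tip reads about 1 px (2–3 mm) left of the hole's middle, so I'll shift slightly and press down slowly.

Call:
{"api": "apply_moves", "payload": {"rows": [{"x":-1.2,"y":-1.5,"z":3,"rx":0,"ry":0,"rz":0,"claw":255},{"x":-1.2,"y":-1.5,"z":10,"rx":0,"ry":0,"rz":0,"claw":255},{"x":-1.2,"y":-1.5,"z":17,"rx":0,"ry":0,"rz":0,"claw":255},{"x":-1.2,"y":-1.5,"z":20,"rx":0,"ry":0,"rz":0,"claw":255},{"x":-1.2,"y":-1.5,"z":23,"rx":0,"ry":0,"rz":0,"claw":255},{"x":-1.2,"y":-1.5,"z":26,"rx":0,"ry":0,"rz":0,"claw":255},{"x":-1.2,"y":-1.5,"z":26,"rx":0,"ry":0,"rz":0,"claw":255}]}}

```text
time_s: 12.88
position: [0.5242, 0.1952, 0.1122]
tcp_rot: [[-1.0, -0.026, 0.002], [-0.026, 1.0, 0.0], [-0.002, 0.0, -1.0]]
force: [0.0, 0.5, 5.6]
opening: 0.274
grasp_force: 30.0
```

Call:
{"api": "apply_moves", "payload": {"rows": [{"x":0,"y":0,"z":2,"rx":0,"ry":0,"rz":0,"claw":255},{"x":0,"y":0,"z":4,"rx":0,"ry":0,"rz":0,"claw":255},{"x":0,"y":0,"z":5,"rx":0,"ry":0,"rz":0,"claw":255},{"x":0,"y":0,"z":5.5,"rx":0,"ry":0,"rz":0,"claw":255},{"x":0,"y":0,"z":5.5,"rx":0,"ry":0,"rz":0,"claw":255}]}}

```text
time_s: 13.5
position: [0.5248, 0.1953, 0.1075]
tcp_rot: [[-1.0, -0.026, 0.003], [-0.026, 1.0, 0.0], [-0.003, 0.0, -1.0]]
force: [0.0, -0.4, 8.6]
opening: 0.276
grasp_force: 30.3
```

Call:
{"api": "apply_moves", "payload": {"rows": [{"x":0,"y":0,"z":1,"rx":0,"ry":0,"rz":0,"claw":255},{"x":0,"y":0,"z":2,"rx":0,"ry":0,"rz":0,"claw":255},{"x":0,"y":0,"z":2,"rx":0,"ry":0,"rz":0,"claw":255}]}}

```text
time_s: 13.88
position: [0.525, 0.1954, 0.1058]
tcp_rot: [[-1.0, -0.026, 0.004], [-0.026, 1.0, 0.001], [-0.004, 0.001, -1.0]]
force: [0.2, 0.5, 9.9]
opening: 0.275
grasp_force: 30.6
```

Call:
{"api": "apply_moves", "payload": {"rows": [{"x":0,"y":0,"z":1,"rx":0,"ry":0,"rz":0,"claw":255},{"x":0,"y":0,"z":1.5,"rx":0,"ry":0,"rz":0,"claw":255},{"x":0,"y":0,"z":1.5,"rx":0,"ry":0,"rz":0,"claw":255}]}}

```text
time_s: 14.25
position: [0.5256, 0.1955, 0.1053]
tcp_rot: [[-1.0, -0.026, 0.005], [-0.026, 1.0, 0.001], [-0.006, 0.001, -1.0]]
force: [-0.8, -0.3, 16.3]
opening: 0.271
grasp_force: 31.8
```

Force has risen to 16 N with almost no travel (0.5 mm), so the tip has bottomed out and the spring has fired. Next I lift straight up and carry the punch back.

Call:
{"api": "apply_moves", "payload": {"rows": [{"x":0,"y":0,"z":-6,"rx":0,"ry":0,"rz":0,"claw":255},{"x":0,"y":0,"z":-15,"rx":0,"ry":0,"rz":0,"claw":255},{"x":0,"y":0,"z":-30,"rx":0,"ry":0,"rz":0,"claw":255},{"x":0,"y":0,"z":-60,"rx":0,"ry":0,"rz":0,"claw":255},{"x":0,"y":0,"z":-100,"rx":0,"ry":0,"rz":0,"claw":255},{"x":0,"y":0,"z":-135,"rx":0,"ry":0,"rz":0,"claw":255},{"x":0,"y":0,"z":-140,"rx":0,"ry":0,"rz":0,"claw":255}]}}

```text
time_s: 15.12
position: [0.5247, 0.1954, 0.245]
tcp_rot: [[-1.0, -0.026, 0.005], [-0.026, 1.0, 0.001], [-0.005, 0.001, -1.0]]
force: [-0.3, 0.3, -1.1]
opening: 0.272
grasp_force: 30.0
```

Run:
```python
from h import *
to([.5767,-.203,.2427])
```

```text
at [0.5247 0.1954 0.245 ] shift [ -41.7 -399.7    2.2] yaw_y 91.5 t 15.125 F [-0.3  0.3 -1.1]
```

Call:
{"api": "apply_moves", "payload": {"rows": [{"x":-3,"y":-25,"z":0,"rx":0,"ry":0,"rz":0,"claw":255},{"x":-7,"y":-70,"z":0,"rx":0,"ry":0,"rz":0,"claw":255},{"x":-12,"y":-120,"z":0,"rx":0,"ry":0,"rz":0,"claw":255},{"x":-18,"y":-175,"z":0,"rx":0,"ry":0,"rz":0,"claw":255},{"x":-24,"y":-230,"z":0,"rx":0,"ry":0,"rz":0,"claw":255},{"x":-30,"y":-285,"z":0,"rx":0,"ry":0,"rz":0,"claw":255},{"x":-35,"y":-335,"z":0,"rx":0,"ry":0,"rz":0,"claw":255},{"x":-39,"y":-375,"z":0,"rx":0,"ry":0,"rz":0,"claw":255},{"x":-42,"y":-395,"z":0,"rx":0,"ry":0,"rz":0,"claw":255},{"x":-42,"y":-400,"z":0,"rx":0,"ry":0,"rz":0,"claw":255}]}}

```text
time_s: 16.38
position: [0.5754, -0.2039, 0.2413]
tcp_rot: [[-1.0, -0.024, -0.002], [-0.024, 1.0, 0.002], [0.002, 0.002, -1.0]]
force: [-0.2, 0.5, -2.4]
opening: 0.275
grasp_force: 30.0
```

Call:
{"api": "apply_moves", "payload": {"rows": [{"x":0,"y":0,"z":10,"rx":0,"ry":0,"rz":0,"claw":255},{"x":0,"y":0,"z":10,"rx":0,"ry":0,"rz":0,"claw":255}]}}

```text
time_s: 16.62
position: [0.5747, -0.2014, 0.2311]
tcp_rot: [[-1.0, -0.027, -0.003], [-0.027, 1.0, 0.002], [0.003, 0.002, -1.0]]
force: [-0.9, 0.2, -1.7]
opening: 0.276
grasp_force: 30.0
```

Run:
```python
from h import *
to([.5767,-.203,.1127])
im,d,P=cap('scene','s4');c=im[190:290,280:380];cv2.imwrite('pics/s4c.png',cv2.resize(c,None,fx=6,fy=6,interpolation=cv2.INTER_CUBIC)[:,:,::-1])
C=cloud(P,d)
```

```text
at [ 0.5747 -0.2014  0.2311] shift [ -2.3  -1.9 118.4] yaw_y 91.6 t 16.625 F [-0.9  0.2 -1.7]
```

View pics/s4c.png

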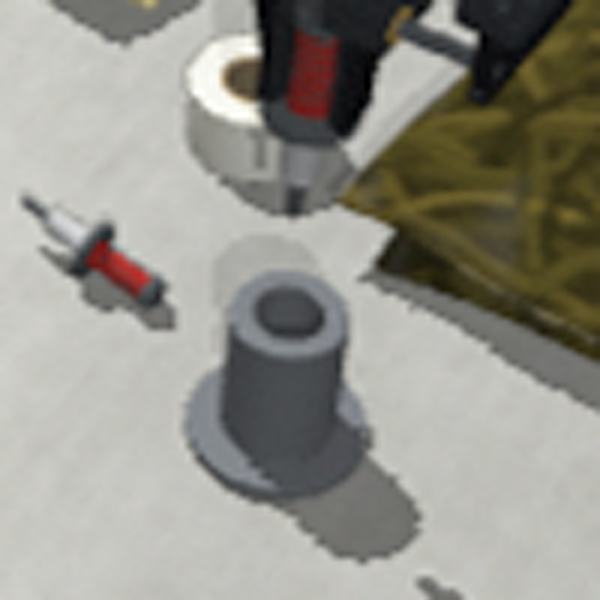

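The punch is upright above the stand's bore. I'll lower it and feel for the rim.

Call:
{"api": "apply_moves", "payload": {"rows": [{"x":-2,"y":-1.5,"z":5,"rx":0,"ry":0,"rz":0,"claw":255},{"x":-2,"y":-1.5,"z":20,"rx":0,"ry":0,"rz":0,"claw":255},{"x":-2,"y":-1.5,"z":45,"rx":0,"ry":0,"rz":0,"claw":255},{"x":-2,"y":-1.5,"z":70,"rx":0,"ry":0,"rz":0,"claw":255},{"x":-2,"y":-1.5,"z":92,"rx":0,"ry":0,"rz":0,"claw":255},{"x":-2,"y":-1.5,"z":106,"rx":0,"ry":0,"rz":0,"claw":255},{"x":-2,"y":-1.5,"z":112,"rx":0,"ry":0,"rz":0,"claw":255},{"x":-2,"y":-1.5,"z":115,"rx":0,"ry":0,"rz":0,"claw":255},{"x":-2,"y":-1.5,"z":115,"rx":0,"ry":0,"rz":0,"claw":255}]}}

```text
time_s: 17.8
position: [0.5782, -0.2053, 0.118]
tcp_rot: [[-1.0, -0.026, 0.001], [-0.026, 1.0, -0.001], [-0.001, -0.001, -1.0]]
force: [-0.2, 0.8, -1.6]
opening: 0.275
grasp_force: 30.0
```

Call:
{"api": "apply_moves", "payload": {"rows": [{"x":0,"y":1,"z":2,"rx":0,"ry":0,"rz":0,"claw":255},{"x":1,"y":1.5,"z":4,"rx":0,"ry":0,"rz":0,"claw":255},{"x":1,"y":1.5,"z":5,"rx":0,"ry":0,"rz":0,"claw":255},{"x":1,"y":1.5,"z":5,"rx":0,"ry":0,"rz":0,"claw":255}]}}

```text
time_s: 18.3
position: [0.5768, -0.2035, 0.1127]
tcp_rot: [[-1.0, -0.026, 0.0], [-0.026, 1.0, 0.0], [-0.0, 0.0, -1.0]]
force: [-0.6, 0.8, -0.6]
opening: 0.279
grasp_force: 30.0
```

Call:
{"api": "apply_moves", "payload": {"rows": [{"x":0,"y":0,"z":1,"rx":0,"ry":0,"rz":0,"claw":255},{"x":0,"y":0,"z":1.5,"rx":0,"ry":0,"rz":0,"claw":255},{"x":0,"y":0,"z":1.5,"rx":0,"ry":0,"rz":0,"claw":255}]}}

```text
time_s: 18.68
position: [0.5772, -0.2034, 0.1125]
tcp_rot: [[-1.0, -0.026, 0.001], [-0.026, 1.0, -0.0], [-0.001, -0.0, -1.0]]
force: [-1.5, 2.7, 6.8]
opening: 0.274
grasp_force: 30.1
```

The collar is seated on the rim (6.8 N, stopped at 112.5 mm). I'll ease off, release and rise.

Call:
{"api": "apply_moves", "payload": {"rows": [{"x":0,"y":0,"z":-1,"rx":0,"ry":0,"rz":0,"claw":255},{"x":0,"y":0,"z":-1,"rx":0,"ry":0,"rz":0,"claw":120},{"x":0,"y":0,"z":-1,"rx":0,"ry":0,"rz":0,"claw":80},{"x":0,"y":0,"z":-1,"rx":0,"ry":0,"rz":0,"claw":40},{"x":0,"y":0,"z":-1,"rx":0,"ry":0,"rz":0,"claw":0},{"x":0,"y":0,"z":-20,"rx":0,"ry":0,"rz":0,"claw":0},{"x":0,"y":0,"z":-60,"rx":0,"ry":0,"rz":0,"claw":0},{"x":0,"y":0,"z":-110,"rx":0,"ry":0,"rz":0,"claw":0},{"x":0,"y":0,"z":-140,"rx":0,"ry":0,"rz":0,"claw":0},{"x":0,"y":0,"z":-140,"rx":0,"ry":0,"rz":0,"claw":0}]}}

```text
time_s: 19.92
position: [0.5783, -0.2045, 0.254]
tcp_rot: [[-1.0, -0.026, 0.006], [-0.026, 1.0, -0.003], [-0.006, -0.004, -1.0]]
force: [0.6, -0.3, -0.2]
opening: 0.999
grasp_force: 0.0
```

Run:
```python
from h import *
k=PIN-.095*np.array([np.cos(np.radians(Y0+78.3)),np.sin(np.radians(Y0+78.3))]);print('knob pred',k)
to([.5846,.1195,.25])
im,d,P=cap('scene','s5');C=cloud(P,d)
for z,r in((.142,.03),(.083,.035)):
    m=(abs(C[...,2]-z)<.006)&(np.hypot(C[...,0]-.577,C[...,1]+.203)<r);print(z,m.sum(),C[m].mean(0) if m.any() else'')
m=(np.hypot(C[...,0]-.585,C[...,1]-.12)<.03)&(C[...,2]>.05)&(im.max(-1)<70);print('knob',m.sum(),C[m].mean(0),C[m].max(0))
```

```text
knob pred [0.58478955 0.11889205]
at [ 0.5783 -0.2045  0.254 ] shift [-14.6 323.7   2.9] yaw_y 91.5 t 19.925 F [ 0.6 -0.3 -0.2]
0.142 51 [ 0.57377408 -0.20345388  0.13999085]
0.083 189 [ 0.56721543 -0.20511728  0.08293452]
knob 20 [0.58132398 0.11624348 0.0627044 ] [0.58775597 0.12077924 0.0710369 ]
```

The depth data show the punch's cap at 0.14 m over the stand, so it's standing upright. Back to the knob.

Call:
{"api": "apply_moves", "payload": {"rows": [{"x":-2,"y":40,"z":0,"rx":0,"ry":0,"rz":0,"claw":0},{"x":-5,"y":95,"z":0,"rx":0,"ry":0,"rz":0,"claw":0},{"x":-7,"y":150,"z":0,"rx":0,"ry":0,"rz":0,"claw":0},{"x":-10,"y":205,"z":0,"rx":0,"ry":0,"rz":0,"claw":50},{"x":-13,"y":260,"z":0,"rx":0,"ry":0,"rz":0,"claw":100},{"x":-15,"y":305,"z":10,"rx":0,"ry":0,"rz":0,"claw":100},{"x":-15,"y":323,"z":30,"rx":0,"ry":0,"rz":0,"claw":100},{"x":-15,"y":323,"z":80,"rx":0,"ry":0,"rz":0,"claw":100},{"x":-15,"y":323,"z":100,"rx":0,"ry":0,"rz":0,"claw":100},{"x":-15,"y":323,"z":100,"rx":0,"ry":0,"rz":0,"claw":100}]}}

```text
time_s: 21.22
position: [0.5807, 0.1197, 0.1473]
tcp_rot: [[-1.0, -0.026, -0.008], [-0.026, 1.0, -0.0], [0.008, 0.0, -1.0]]
force: [0.4, 0.0, -0.4]
opening: 0.609
grasp_force: 0.0
```

Run:
```python
from h import *
to([.5846,.119,.067])
```

```text
at [0.5807 0.1197 0.1473] shift [-4.6 -0.8 80.2] yaw_y 91.5 t 21.225 F [ 0.4  0.  -0.4]
```

Call:
{"api": "apply_moves", "payload": {"rows": [{"x":-3,"y":-1,"z":20,"rx":0,"ry":0,"rz":0,"claw":100},{"x":-3,"y":-1,"z":55,"rx":0,"ry":0,"rz":0,"claw":100},{"x":-3,"y":-1,"z":76,"rx":0,"ry":0,"rz":0,"claw":100},{"x":-3,"y":-1,"z":79,"rx":0,"ry":0,"rz":0,"claw":100},{"x":-3,"y":-1,"z":79,"rx":0,"ry":0,"rz":0,"claw":255},{"x":-3,"y":-1,"z":79,"rx":0,"ry":0,"rz":0,"claw":255},{"x":-3,"y":-1,"z":79,"rx":0,"ry":0,"rz":0,"claw":255},{"x":-3,"y":-1,"z":79,"rx":0,"ry":0,"rz":0,"claw":255},{"x":-3,"y":-1,"z":79,"rx":0,"ry":0,"rz":0,"claw":255},{"x":-3,"y":-1,"z":79,"rx":0,"ry":0,"rz":0,"claw":255}]}}

```text
time_s: 22.48
position: [0.5864, 0.1199, 0.0724]
tcp_rot: [[-1.0, -0.025, 0.0], [-0.025, 1.0, 0.002], [-0.0, 0.002, -1.0]]
force: [-1.0, 5.9, 2.6]
opening: 0.147
grasp_force: 30.0
```

Run:
```python
from h import *
to([.5846,.119,.067])
arc(78.3,[74,66,58,50,42,34,26,18,10,4,1,0])
```

```text
at [0.5864 0.1199 0.0724] shift [ 1.9 -0.9  5.4] yaw_y 91.4 t 22.475 F [-1.   5.9  2.6]
74 [ 7.1 -0.3 -0. ] rz 0.72
66 [20.4  0.4 -0. ] rz 2.05
58 [33.3  3.  -0. ] rz 3.38
50 [45.9  7.4 -0. ] rz 4.72
42 [57.6 13.5  0. ] rz 6.05
34 [68.4 21.2  0. ] rz 7.38
26 [78.1 30.3  0. ] rz 8.72
18 [86.4 40.6  0. ] rz 10.05
10 [93.1 52.   0.1] rz 11.38
4 [97.1 61.1  0.1] rz 12.38
1 [98.7 65.8  0.1] rz 12.88
0 [99.2 67.4  0.1] rz 13.05
```

Call:
{"api": "apply_moves", "payload": {"rows": [{"x":7,"y":0,"z":0,"rx":0,"ry":0,"rz":0.7,"claw":255},{"x":20.5,"y":0.5,"z":0,"rx":0,"ry":0,"rz":2,"claw":255},{"x":33.5,"y":3,"z":0,"rx":0,"ry":0,"rz":3.4,"claw":255},{"x":46,"y":7.5,"z":0,"rx":0,"ry":0,"rz":4.7,"claw":255},{"x":57.5,"y":13.5,"z":0,"rx":0,"ry":0,"rz":6,"claw":255},{"x":68.5,"y":21,"z":0,"rx":0,"ry":0,"rz":7.4,"claw":255},{"x":78,"y":30,"z":0,"rx":0,"ry":0,"rz":8.7,"claw":255},{"x":86.5,"y":40.5,"z":0,"rx":0,"ry":0,"rz":10,"claw":255},{"x":93,"y":52,"z":0,"rx":0,"ry":0,"rz":11.4,"claw":255},{"x":97,"y":61,"z":0,"rx":0,"ry":0,"rz":12.4,"claw":255}]}}

```text
time_s: 23.72
position: [0.4875, 0.1772, 0.0724]
tcp_rot: [[-0.291, 0.957, -0.0], [0.957, 0.291, -0.001], [-0.001, -0.001, -1.0]]
force: [0.0, -0.0, 3.3]
opening: 0.149
grasp_force: 30.0
```

Run:
```python
from h import *
k=PIN-.095*np.array([np.cos(np.radians(Y0)),np.sin(np.radians(Y0))])
to([*k,.0724]);p=read_state()['position'];v=PIN-p[:2];print(np.hypot(*v),np.degrees(np.arctan2(v[1],v[0]))-Y0)
```

```text
at [0.4875 0.1772 0.0724] shift [ 7.3 -1.5 -0. ] yaw_y 16.9 t 23.725 F [ 0.  -0.   3.3]
0.09391686754659828 4.506021817386614
```

Back at about the starting angle (4.5°). I'll nudge it to the stop, release and rise.

Call:
{"api": "apply_moves", "payload": {"rows": [{"x":3,"y":-1,"z":0,"rx":0,"ry":0,"rz":0.3,"claw":255},{"x":6.5,"y":-1,"z":0,"rx":0,"ry":0,"rz":0.6,"claw":255},{"x":6.5,"y":-1,"z":0,"rx":0,"ry":0,"rz":0.6,"claw":255}]}}

```text
time_s: 24.1
position: [0.4853, 0.183, 0.0723]
tcp_rot: [[-0.234, 0.972, 0.0], [0.972, 0.234, -0.0], [-0.0, 0.0, -1.0]]
force: [-1.3, -0.0, 5.0]
opening: 0.15
grasp_force: 30.0
```

Call:
{"api": "apply_moves", "payload": {"rows": [{"x":0,"y":0,"z":0,"rx":0,"ry":0,"rz":0,"claw":110},{"x":0,"y":0,"z":0,"rx":0,"ry":0,"rz":0,"claw":110},{"x":0,"y":0,"z":0,"rx":0,"ry":0,"rz":0,"claw":110},{"x":0,"y":0,"z":-20,"rx":0,"ry":0,"rz":0,"claw":100},{"x":0,"y":0,"z":-60,"rx":0,"ry":0,"rz":0,"claw":100},{"x":0,"y":0,"z":-110,"rx":0,"ry":0,"rz":0,"claw":50},{"x":0,"y":0,"z":-160,"rx":0,"ry":0,"rz":0,"claw":0},{"x":0,"y":0,"z":-170,"rx":0,"ry":0,"rz":0,"claw":0},{"x":0,"y":0,"z":-170,"rx":0,"ry":0,"rz":0,"claw":0}]}}

```text
time_s: 25.22
position: [0.485, 0.1831, 0.2421]
tcp_rot: [[-0.233, 0.972, 0.001], [0.972, 0.233, 0.0], [-0.0, 0.001, -1.0]]
force: [0.7, -0.7, -0.9]
opening: 0.955
grasp_force: 0.0
```

Run:
```python
from h import *
to([0,0,0])
im,d,P=cap('scene','s6');C=cloud(P,d);a,d0,_=load('scene0');C0=cloud(P,d0)
for n,i,c in(('before',a,C0),('now',im,C)):
    m=(np.hypot(c[...,0]-.487,c[...,1]-.177)<.04)&(c[...,2]>.05)&(c[...,2]<.08)&(i.max(-1)<80);q=c[m].mean(0);v=PIN-q[:2]
    print(n,'knob',m.sum(),q,'ang',np.degrees(np.arctan2(v[1],v[0]))-Y0)
    m=(abs(c[...,2]-.142)<.006)&(np.hypot(c[...,0]-.577,c[...,1]+.203)<.03);print('cap',m.sum(),c[m].mean(0))
for n,u,v in(('tape',381,340),('label',322,207),('stamp',153,183)):
    w=np.s_[v-30:v+30,u-30:u+30];print(n,np.abs(im[w].astype(int)-a[w]).max(-1).__gt__(50).sum())
```

```text
at [0.485  0.1831 0.2421] shift [ -64.9 -514.5  241.8] yaw_y 13.5 t 25.225 F [ 0.7 -0.7 -0.9]
before knob 21 [0.48345797 0.17512284 0.06144917] ang 4.717558267804513
cap 53 [ 0.5735137  -0.20275282  0.13973493]
now knob 21 [0.48121981 0.17986338 0.06174651] ang 1.679097655272198
cap 50 [ 0.57374112 -0.20264663  0.13983119]
tape 0
label 0
stamp 193
```

The cover is shut (about 1°) and the punch's cap is where it started. I'll check the difference near the stamp, which could be the arm or its shadow.

Run:
```python
from h import *
im=load('s6')[0];a=load('scene0')[0]
for i in(a,im):
    w=i[150:215,125:185].astype(int);print(blob((w[...,0]>90)&(w[...,1]<60),10))
ys,xs=np.where(np.abs(im[153:213,123:183].astype(int)-a[153:213,123:183]).max(-1)>50);print(ys.min()+153,ys.max()+153,xs.min()+123,xs.max()+123)
```

```text
[(44, [23, 21, 7, 10], [26.0, 25.0])]
[(52, [23, 22, 8, 10], [26.3, 25.7])]
153 172 159 182
```

The differing pixels (rows 153–172, columns 159–182) are the arm; the stamp itself, at (151,175), is unchanged. Handing in.

```bash
python3 -c "
from rig import hand_in;print(hand_in())"
```

```text
the job is handed in; nothing more can be done
None
```

The job is handed in at about 25 s on the robot's clock: the strip was punched through the port with the tip pressed fully in, the punch is back upright in its stand and released, the cover was then swung shut, and the tape roll, label roll and date stamp were left where they were.

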